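# Hang a vial carrier on the conveyor rail and index it

### The arm

A 6-joint arm with a two-finger parallel gripper is mounted at the origin on a cart in front of the work surface, level with it; the furniture and walls round the work are solid. World frame = base frame: x ahead of the robot, y to its left, z up, the work surface at z = 0. Lengths are in m, angles in degrees, forces in N, time in s.
With the tool pointing down it reaches from about 0.35 to 0.875 m from the base axis. Payload 4.2 kg.
Tool frame: the origin (TCP) lies at the very end of the fingers, on their centre line; the grasp point (between the pads) lies 19 mm behind it; z points along the fingers, y is the line along which they close (so a half turn about z gives the same grasp; the last joint's range is limited). The gripper opens to 87 mm and grips with 3 to 60 N. Pads are 19 mm wide; open, the fingers measure 117 mm over their backs; the gripper's body (75 mm by 190 mm) begins 51 mm behind the grasp point.
Start: joints at [87.869, 22.042, 0.453, 0, -68.411, -14.817], TCP at [0.182, 0.598, 0.197] pointing down, gripper open.
Joint ranges: [-179.83, 179.83], [-69.29, 118.12], [-61.27, 80.66], [-181.25, 117.63], [-171.15, -9.14], [-177.46, 177.46]. Speed limits (degrees/s): [159.86, 159.86, 180, 180, 180, 180].

### API

Orientations are given as a 3x3 rotation matrix whose columns are the frame's x, y, z axes.
In Python, from station import monitor, cams, ticket gives the robot as it stands.
- The arm moves only by the tool drive_tool, never from a script. Its argument "moves" is a list of rows, each an object with "delta_pos": the shift along the tool's x, y, z in mm, a list of three; "turn": the turn about the tool's z in rad; "claw": the opening, from 0 (shut) to 1 (fully open). A call has 1 to 12 rows; each row shifts and turns the commanded pose from where the row before left it, along the tool's axes as they then stand; what a row does not reach is not made up. A row lasts 1/8 s, in which the tool goes at most 62.5 mm and 10.7 degrees, less where a joint would pass 70% of its speed; a pose out of reach is approached as far as the arm can. A call is refused whole if a number of a shift passes 62.5 or a number of a turn 0.188, either way. A call with a gripper value outside its range is refused whole. The fingers move at their own pace and stop on an object; the grip force is fixed at half the most. Time passes only in rows, so rows that do not move let the fingers close. It gives the time, the measured TCP pose, the force, the opening and the grip force at its end, in the units of the state.
- monitor.sense(): the state, without advancing time (a new reading comes with each control period).
- cams.capture(name): name is "side" or "top" or "wrist"; returns a dict with "color" (420x560x3 uint8, red, green, blue), "range_z" (420x560 float32, m along the optical axis (not along the pixel's ray), 0 where there is no reading), "vertical_fov" (degrees; the focal length in pixels is half the picture's height over the tangent of half this angle, whatever the lens; pixels are square), "cx", "cy" (the principal point, pixels), "dist" ([k1, k2, p1, p2, k3] as OpenCV has them; the pictures are not rectified), "extrinsics" (4x4, takes a point from camera to world coordinates). Camera axes: x right, y down, z forward; pixel columns grow to the right and rows downward; lengths in m; the calibration is good to about 2 mm. A picture is of the moment at which its call begins.
- ticket.finish_job(): hands the job in; it is judged then, once.
The state is a dict: "time_s": time; "joints": joint angles; "joint_velocities": joint speeds; "effort": joint torques, N m; "tcp_pos": TCP position; "ee_rot": TCP orientation; "wrist_force": force on the tool from outside, world axes, zero at the start; "moment": the same for the moment, N m; "gripper_width": opening from 0.0 (shut) to 1.0 (fully open); "gripper_force": force on a finger pad.
Only numpy, scipy, OpenCV 4.12 (cv2) and the standard library are available. Lean on these libraries where they do the work, as an engineer would, in place of code of your own. Each camera call takes 0.05 s, during which the arm holds its last target. There are 200 camera calls.

### The job

Pick up the loaded vial carrier by its black handle, lift its hook over the lip of the conveyor rail and gently let it down into the channel behind. Slide it lightly along the channel until you feel its tongue drop into the index notch, lower it fully home there and leave it hanging, with the three vials still upright in it and everything else on the bench left where it was.

Things in the scene. Friction and masses are not known exactly. Their poses are not given: they have to be found in the camera images.
- rail: Fixed bench conveyor rail: an aluminium channel open at the top, 360 mm long, underside 165 mm above the bench, on two 20 mm square posts at y = -166 and +166 mm with feet 44 mm wide reaching from x -38 to +44 mm. Origin on the bench under the middle of the channel; x points across it away from the robot, y along it, z up.
- rail_channel (a point): Middle of the rail's length, midway across the channel, level with the front lip's top (206 mm above the bench); axes as the rail's. Channel 12 mm wide inside (x -6 to +6 mm); front lip x -11 to -6 mm with rounded top edge; back flange x +6 to +10 mm, 212 mm high, with thumb nuts behind it to x +25 mm.
- carrier: Loose steel vial carrier, 0.27 to 0.4 kg with vials, standing on the bench: base plate x -39 to +31 mm, y -47 to +47 mm; strap 24 mm wide rising at x = -36 mm; bridge (155 to 160 mm up) to the tongue. This C-hook is open toward +x, which must point the way of the rail's x when hung, the base under the rail. Origin at the underside below the tongue, z up. Vial tops 56 mm up.
- carrier_grip (a point): Centre of the carrier's black block handle, 14 mm (x) by 24 mm (y) by 36 mm high, 180 mm above the carrier's origin, straight above the tongue; axes as the carrier's
- carrier_tongue (a point): Middle of the lower edge of the tongue, 120 mm above the carrier's origin: 5 mm thick (x), 24 mm wide (y), 35 mm long, lower edge rounded; axes as the carrier's. 188 mm above the bench when it rides on the strip, 180 mm when home in the notch. When it just clears the lip the vials still have 23 mm up to the rail's underside.
- vial_a_mid (a point): Centre of the vial standing in the carrier's cell on the -y side (22 mm across, 49 mm high, loose, in a cell 27 mm deep)
- vial_b_mid (a point): Centre of the like vial in the middle cell
- vial_c_mid (a point): Centre of the like vial in the cell on the +y side
- beaker: Small beaker, 53 mm across, 68 mm high, in front of the rail; loose bystander, origin at its underside
- jar: Glass preserving jar with a metal lid, 99 mm across, 174 mm high, on the left of the bench; loose bystander, origin at its underside
- tape: Roll of tape lying flat, 104 mm across, 24 mm high, on the right of the bench; loose bystander, origin at its underside
- rail_strip (a point): Point midway along and across the channel on the level of the wear strip in it, 188 mm above the bench; a tongue rides on it. The strip has one square-edged notch across it, 28 mm long in y and 8 mm deep. The strip is clamped elsewhere each time: the notch centre is not tracked and lies anywhere from y = -45 to +45 mm of this point.

How it is judged (in metres and radians):
On the way, in this order (a step that is already met when the one before it is completed fails the run):
1. the carrier is lifted off the bench (height (world z) of carrier above 0.03 m), for 0.2 s.
2. the tongue is over the lip and down in the channel behind it (z of carrier_tongue in the frame of rail between 0.17 and 0.2 m and x of carrier_tongue in the frame of rail between -0.007 and 0.007 m and y of carrier_tongue in the frame of rail between -0.17 and 0.17 m), for 0.1 s.
At the end, for the whole second after the job is handed in: The carrier hangs at rest, upright within 0.12 rad, its tongue behind the lip and home in the notch (lower edge less than 182.5 mm above the bench), with the three vials standing in their cells, within 0.35 rad of upright (z of carrier_tongue in the frame of rail between 0.176 and 0.1825 m and x of carrier_tongue in the frame of rail between -0.007 and 0.007 m and y of carrier_tongue in the frame of rail between -0.06 and 0.06 m and angle between carrier's own z axis and vertical below 0.12 rad and linear speed of carrier below 0.03 m/s and angle between each of vial_a_mid, vial_b_mid, vial_c_mid's own z axis and vertical below 0.35 rad and distance between each of vial_a_mid, vial_c_mid and carrier below 0.055 m and distance between vial_b_mid and carrier below 0.045 m); the robot touches nothing.
It fails at once if the carrier and the rail press on one another with more than 25 N (contact force between carrier and rail above 25 N).
It fails at once if a bystander (beaker, jar, tape roll) is shifted by more than 30 mm (distance of any of beaker, jar, tape from where it was at the start of the episode above 0.03 m).
It also fails if it takes over 72 s, if anything falls off the work surface, if the arm or the gripper's body presses on something with over 40 N, if the wrist force passes 120 N, or if a joint passes its speed limit or range.

## Working session

There is one attempt and no reset: what is moved stays moved. The work goes in short steps, Python scripts to look and compute and a tool call to move; the robot and the scene stay as the last step left them, time stands still between calls to the robot, and variables do not carry over. Pictures are saved under pics/ and viewed, at most 10 in all, crops included, and the job is handed in when it is done.

Besides the shell and the picture viewer there is one more tool, called after "Request:" by a JSON object that holds its "fn" and its "kwargs". drive_tool: Moves the arm, as the interface text tells. Its arguments: {"type":"object","properties":{"moves":{"type":"array","items":{"type":"object","properties":{"delta_pos":{"type":"array","items":{"type":"number"}},"turn":{"type":"number"},"claw":{"type":"number"}}}}},"required":["moves"]}

```bash
mkdir -p pics; cat > h.py <<'E'
import numpy as np, cv2, pickle
from station import monitor, cams, ticket
def cap(n, save=None):
    c=cams.capture(n)
    if save: cv2.imwrite('pics/%s.png'%save, c['color'][...,::-1])
    pickle.dump(c,open('%s.pkl'%n,'wb')); return c
def load(n): return pickle.load(open('%s.pkl'%n,'rb'))
def K(c):
    f=210/np.tan(np.radians(c['vertical_fov'])/2)
    return np.array([[f,0,c['cx']],[0,f,c['cy']],[0,0,1.]])
def cloud(c):
    H,W=c['range_z'].shape
    u,v=np.meshgrid(np.arange(W),np.arange(H))
    n=cv2.undistortPoints(np.stack([u,v],-1).reshape(-1,1,2).astype(np.float64),K(c),np.array(c['dist'],float)).reshape(H,W,2)
    z=c['range_z'][...,None].astype(float)
    P=np.concatenate([n*z,z],-1)
    E=np.array(c['extrinsics']); P=P@E[:3,:3].T+E[:3,3]
    P[c['range_z']<=0]=np.nan
    return P
E
python3 - <<'E'
from h import *
np.set_printoptions(precision=3,suppress=True)
s=monitor.sense();print(s['time_s'],s['tcp_pos'],s['ee_rot'],s['wrist_force'],s['gripper_width'])
for n in ('top','side'):
    c=cap(n,n+'0');print(n,np.array(c['extrinsics']),c['vertical_fov'],c['dist'])
E
```

```text
0.0 [0.182 0.597 0.196] [[ 0.957 -0.292 -0.001]
 [-0.292 -0.957 -0.002]
 [ 0.     0.002 -1.   ]] [-0.073  0.633  0.001] 0.998984407568791
top [[-0.009 -0.993  0.115  0.341]
 [-1.     0.006 -0.023 -0.037]
 [ 0.022 -0.115 -0.993  1.372]
 [ 0.     0.     0.     1.   ]] 44.21736347665716 [-0.191  0.     0.     0.     0.   ]
side [[ 0.935 -0.147  0.322  0.181]
 [-0.354 -0.371  0.859 -0.899]
 [-0.007 -0.917 -0.399  0.536]
 [ 0.     0.     0.     1.   ]] 50.57538286649268 [-0.115  0.     0.     0.     0.   ]
```

View pics/top0.png

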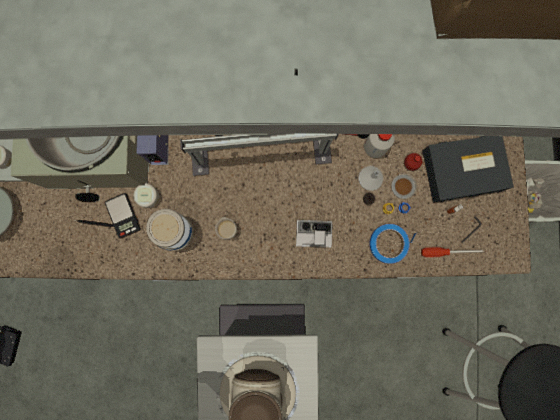

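View pics/side0.png

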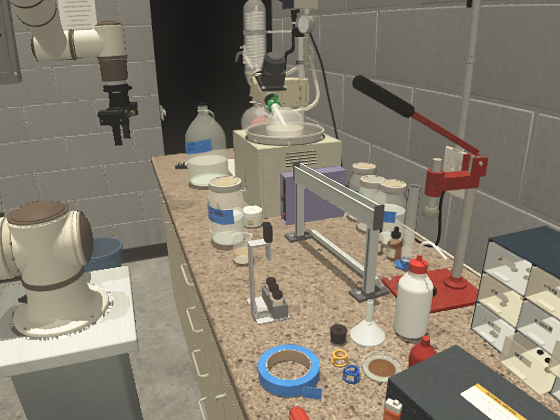

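The top view shows the carrier at about (315,235), the rail from (183,145) to (336,137), the beaker at (227,228), the jar at (170,230) and the tape at (390,243). The side view shows the carrier's black handle at (267,232), with the strap on its left (robot) side.

```bash
python3 - <<'E'
from h import *
np.set_printoptions(precision=4,suppress=True)
def rect(Q):
    r=cv2.minAreaRect((Q[:,:2]*1000).astype(np.float32)); return len(Q),np.round(Q.mean(0),4),np.round(r[0],1),np.round(r[1],1),round(r[2],1)
for n in('top','side'):
    c=load(n);P=cloud(c);x,y,z=P[...,0],P[...,1],P[...,2]
    g=(c['color'].max(-1))
    b=(x>.3)&(x<.56)&(y<-.02)&(y>-.3)
    print(n,'all',rect(P[b&(z>.01)]))
    print(' handle',rect(P[b&(z>.163)&(z<.22)&(g<90)]))
    print(' handletop',rect(P[b&(z>.192)&(z<.22)&(g<90)]))
    print(' bridge',rect(P[b&(z>.152)&(z<.165)]))
    for a,bb in ((.203,.209),(.209,.215)):
        m=(x>.55)&(x<.8)&(y<.27)&(y>-.2)&(z>a)&(z<bb)
        Q=P[m]
        print(' rail',a,rect(Q), cv2.fitLine((Q[:,:2]).astype(np.float32),cv2.DIST_HUBER,0,.01,.01).ravel())
    m=(x>.55)&(x<.8)&(y<.27)&(y>-.2)&(z>.165)&(z<.203); print(' in',rect(P[m]))
    for nm,(x0,x1,y0,y1,h0) in dict(beaker=(.35,.6,.02,.16,.05),jar=(.35,.6,.15,.35,.15),tape=(.3,.6,-.5,-.26,.015)).items():
        m=(x>x0)&(x<x1)&(y>y0)&(y<y1)&(z>h0)
        if m.sum()>4: print(' ',nm,rect(P[m]))
c=load('top')['color'][105:265,130:350,::-1];cv2.imwrite('pics/crop1.png',cv2.resize(c,None,fx=3.6,fy=3.6,interpolation=cv2.INTER_CUBIC))
E
```

```text
top all (18383, array([ 0.5157, -0.1562,  0.8045]), array([ 450.8, -160. ]), array([280. , 218.4]), 90.0)
 handle (72, array([ 0.4216, -0.1521,  0.1921]), array([ 422.2, -152.6]), array([23.9, 13.6]), 81.3)
 handletop (57, array([ 0.4226, -0.1529,  0.1956]), array([ 422.1, -153.2]), array([22.8, 13.5]), 81.3)
 bridge (145, array([ 0.4004, -0.152 ,  0.1598]), array([ 404.6, -152.1]), array([24.3, 38.3]), 89.8)
 rail 0.203 (339, array([0.6214, 0.0011, 0.2057]), array([628. , -11.6]), array([ 22.4, 361.2]), 4.9) [ 0.0817 -0.9967  0.6233 -0.0438]
 rail 0.209 (144, array([0.6246, 0.0766, 0.2117]), array([626.3, -12.9]), array([ 23.1, 365.8]), 4.4) [ 0.0739 -0.9973  0.6252  0.1085]
 in (1159, array([0.6243, 0.0061, 0.1866]), array([632. , -13.3]), array([ 32. , 363.8]), 4.9)
  beaker (13167, array([0.5366, 0.0888, 0.8274]), array([501.6,  90. ]), array([140. , 196.9]), 90.0)
  jar (12522, array([0.5299, 0.2189, 0.722 ]), array([490., 250.]), array([220. , 199.9]), 0.0)
  tape (14044, array([ 0.5404, -0.3268,  0.7339]), array([ 467.7, -380. ]), array([264.4, 240. ]), 0.0)
side all (1478, ar
[... 372 characters left out ...]
ay([26.1, 46.7]), 83.7)
 rail 0.203 (419, array([ 0.6411, -0.0404,  0.2055]), array([703.1,  -7.1]), array([173.6, 368.5]), 5.3) [ 0.1001 -0.995   0.6356 -0.0514]
 rail 0.209 (199, array([ 0.6383, -0.0374,  0.2111]), array([696. ,  -8.2]), array([156.9, 367.2]), 5.0) [ 0.0914 -0.9958  0.6417 -0.075 ]
 in (1743, array([ 0.6412, -0.0551,  0.1855]), array([702.9,  -7.7]), array([174.3, 369.3]), 5.2)
  beaker (238, array([0.4273, 0.0793, 0.0604]), array([419.6, 102.6]), array([ 53.7, 108.3]), 22.1)
  jar (1329, array([0.5096, 0.2613, 0.1861]), array([492.2, 258.5]), array([261.4,  87.8]), 36.4)
  tape (3731, array([ 0.4732, -0.3945,  0.0347]), array([ 467.9, -392.2]), array([264.1, 215.8]), 0.1)
```

View pics/crop1.png

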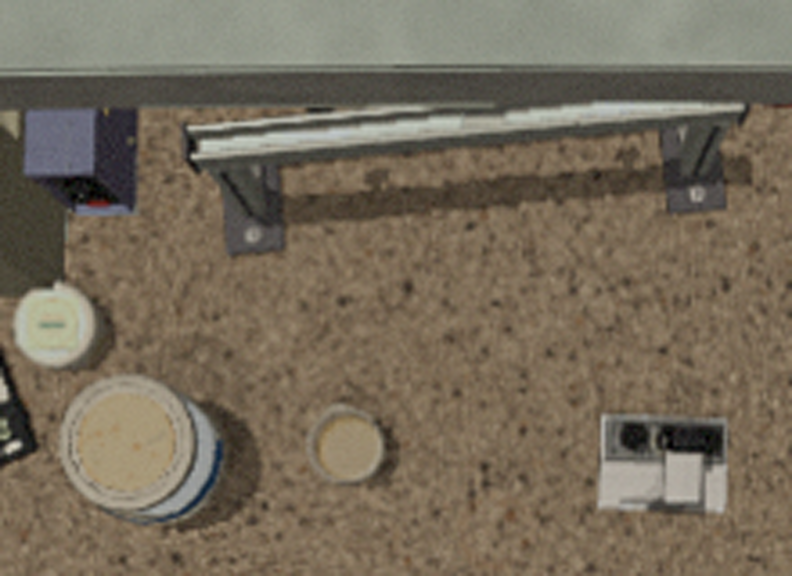

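```bash
python3 - <<'E'
from h import *
np.set_printoptions(precision=3,suppress=True,linewidth=160)
c=load('top');P=cloud(c)
for v in (20,60,100,125,130,133,136,139): print(v,P[v,260],P[v,330])
t=np.radians(4.8);ex=np.array([np.cos(t),np.sin(t)]);ey=np.array([-ex[1],ex[0]])
for n in('top','side'):
    P=cloud(load(n)); d=P[...,:2]-[.6285,-.012]; X=d@ex*1e3;Y=d@ey*1e3;Z=P[...,2]*1e3
    m=(abs(X)<4.5)&(abs(Y)<180)&(Z>150)&(Z<225)
    print(n,m.sum())
    for y in range(-85,86,6):
        k=m&(abs(Y-y)<3)
        if k.any(): print((y,int(k.sum()),np.round(np.percentile(Z[k],[10,50,90]),1)),end=' ')
    print()
    m=(abs(Y)<180)&(Z>160)&(Z<225)
    for x in range(-16,28,2):
        k=m&(abs(X-x)<1)
        if k.any(): print((x,int(k.sum()),np.round(np.percentile(Z[k],[10,50,90]),1)),end=' ')
    print()
E
```

```text
20 [ 0.609 -0.027  0.835] [ 0.609 -0.106  0.836]
60 [ 0.561 -0.027  0.834] [ 0.561 -0.104  0.834]
100 [ 0.514 -0.027  0.836] [ 0.515 -0.103  0.834]
125 [ 0.487 -0.027  0.833] [ 0.488 -0.102  0.832]
130 [ 0.488 -0.027  0.811] [ 0.488 -0.105  0.809]
133 [ 0.487 -0.026  0.798] [ 0.488 -0.106  0.797]
136 [ 0.635 -0.015  0.194] [ 0.632 -0.178  0.204]
139 [ 0.631 -0.015  0.178] [ 0.634 -0.182  0.166]
top 386
(-85, 6, array([186.1, 188.9, 191.7])) (-79, 8, array([185.8, 187.3, 189.4])) (-73, 8, array([186.1, 188.7, 190. ])) (-67, 8, array([185.7, 188.2, 190.8])) (-61, 5, array([187.7, 188.8, 190.8])) (-55, 8, array([183.2, 186.8, 190.1])) (-49, 6, array([183.2, 186.9, 188.8])) (-43, 8, array([185. , 187.8, 190.9])) (-37, 6, array([185.3, 187.9, 189.3])) (-31, 9, array([186.1, 186.4, 188.2])) (-25, 4, array([177.6, 178.4, 180.3])) (-19, 6, array([176.5, 177.8, 181.4])) (-13, 5, array([178.2, 180.1, 181.1])) (-7, 4, array([177.4, 179.9, 183.2])) (-1, 7, array([178.7, 181.5, 186.1])) (5, 7, array([186. , 187.7, 188.6])) (11, 9, array([183. , 188.4, 191.3])) (17, 5, array([185.9, 188.1, 189.3])
[... 897 characters left out ...]
2, array([193.1, 193.4, 193.8])) (16, 6, array([187.2, 189.5, 195.5])) (18, 4, array([187.2, 191.5, 193. ])) (20, 1, array([187.8, 187.8, 187.8])) 
side 40

(-14, 1, array([189.3, 189.3, 189.3])) (-12, 25, array([173.2, 203.1, 206.9])) (-10, 360, array([169.7, 188.6, 204.6])) (-8, 842, array([168.2, 184.9, 200.4])) (-6, 198, array([168.3, 184.1, 204.1])) (-4, 7, array([164.7, 182.1, 205.6])) (-2, 4, array([205. , 209.2, 211.7])) (0, 3, array([204.9, 214.1, 216. ])) (2, 5, array([201.2, 206. , 210.5])) (4, 11, array([201.1, 203.8, 211.8])) (6, 170, array([198.9, 205.5, 210.9])) (8, 285, array([198.3, 204.8, 211.2])) (10, 66, array([198.5, 207.1, 211.7])) (12, 11, array([210.1, 211. , 211.7]))
```

Request:
{"fn": "drive_tool", "kwargs": {"moves": [{"delta_pos": [0,0,-60],"turn": -0.15,"claw": 1},{"delta_pos": [0,0,-60],"turn": -0.147,"claw": 1},{"delta_pos": [50,35,0],"claw": 1},{"delta_pos": [50,35,0],"claw": 1},{"delta_pos": [50,35,0],"claw": 1},{"delta_pos": [50,35,0],"claw": 1},{"delta_pos": [10,55,0],"claw": 1},{"delta_pos": [10,55,0],"claw": 1},{"delta_pos": [10,55,0],"claw": 1},{"delta_pos": [10,55,0],"claw": 1},{"delta_pos": [0,55,0],"claw": 1},{"delta_pos": [0,55,0],"claw": 1}]}}

```text
invalid input
```

Request:
{"fn": "drive_tool", "kwargs": {"moves": [{"delta_pos": [0,55,0],"claw": 1},{"delta_pos": [0,55,0],"claw": 1},{"delta_pos": [0,55,0],"claw": 1},{"delta_pos": [0,55,0],"claw": 1},{"delta_pos": [0,50,0],"claw": 1},{"delta_pos": [0,0,0],"claw": 1},{"delta_pos": [0,0,0],"claw": 1}]}}

```text
invalid input
```

```bash
python3 - <<'E'
from h import *
np.set_printoptions(precision=4,suppress=True)
s=monitor.sense();print(s['time_s'],s['tcp_pos'],s['ee_rot'],s['wrist_force'],s['gripper_width'])
c=cap('wrist','w1');print(np.array(c['extrinsics']))
P=cloud(c);x,y,z=P[...,0],P[...,1],P[...,2];g=c['color'].max(-1)
b=(x>.3)&(x<.5)&(y<-.08)&(y>-.23)
def rect(Q):
    r=cv2.minAreaRect((Q[:,:2]*1000).astype(np.float32)); return len(Q),np.round(Q.mean(0),4),np.round(r[0],1),np.round(r[1],1),round(r[2],1)
for a,d,k in ((.19,.205,g<90),(.15,.165,g>-1),(.003,.045,g>-1)):
    m=b&(z>a)&(z<d)&k
    if m.sum()>4: print(a,rect(P[m]))
E
```

```text
0.1 [0.182  0.5973 0.196 ] [[ 0.9565 -0.2917 -0.0005]
 [-0.2917 -0.9565 -0.0019]
 [ 0.0001  0.002  -1.    ]] [-0.8814  0.6626  0.0283] 1.0070783743404497
[[-0.2921 -0.9252 -0.2423  0.2493]
 [-0.9564  0.2832  0.0717  0.5771]
 [ 0.0023  0.2526 -0.9676  0.3836]
 [ 0.      0.      0.      1.    ]]
```

View pics/w1.png

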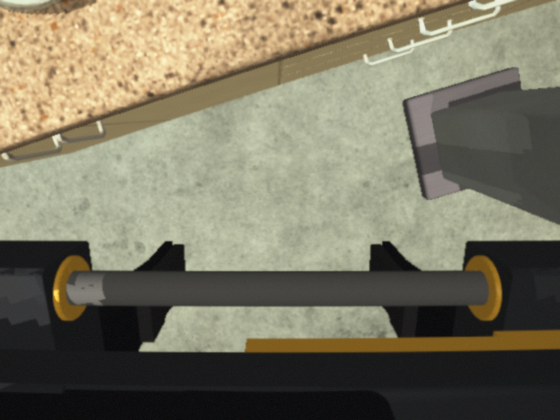

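The call was refused and nothing moved. The wrist view shows only the floor, the bench edge and the open fingers at the bottom. I'll resend with all three fields in every row.

Request:
{"fn": "drive_tool", "kwargs": {"moves": [{"delta_pos": [0,0,-60],"turn": -0.15,"claw": 1},{"delta_pos": [0,0,-60],"turn": -0.147,"claw": 1},{"delta_pos": [50,35,0],"turn": 0,"claw": 1},{"delta_pos": [50,35,0],"turn": 0,"claw": 1},{"delta_pos": [50,35,0],"turn": 0,"claw": 1},{"delta_pos": [50,35,0],"turn": 0,"claw": 1},{"delta_pos": [10,55,0],"turn": 0,"claw": 1},{"delta_pos": [10,55,0],"turn": 0,"claw": 1},{"delta_pos": [10,55,0],"turn": 0,"claw": 1},{"delta_pos": [10,55,0],"turn": 0,"claw": 1},{"delta_pos": [0,55,0],"turn": 0,"claw": 1},{"delta_pos": [0,55,0],"turn": 0,"claw": 1}]}}

```text
time_s: 1.65
tcp_pos: [0.4223, 0.1263, 0.3168]
ee_rot: [[1.0, 0.001, -0.0], [0.001, -1.0, -0.0], [-0.0, 0.0, -1.0]]
wrist_force: [0.7, -0.0, 0.2]
gripper_width: 0.998
gripper_force: 0.0
```

Request:
{"fn": "drive_tool", "kwargs": {"moves": [{"delta_pos": [0,55,0],"turn": 0,"claw": 1},{"delta_pos": [0,55,0],"turn": 0,"claw": 1},{"delta_pos": [0,55,0],"turn": 0,"claw": 1},{"delta_pos": [0,55,0],"turn": 0,"claw": 1},{"delta_pos": [0,59,0],"turn": 0,"claw": 1},{"delta_pos": [0,0,0],"turn": 0,"claw": 1},{"delta_pos": [0,0,0],"turn": 0,"claw": 1}]}}

```text
time_s: 2.52
tcp_pos: [0.4228, -0.1509, 0.3166]
ee_rot: [[1.0, 0.0, -0.001], [0.0, -1.0, 0.0], [-0.001, -0.0, -1.0]]
wrist_force: [0.6, 1.0, 0.2]
gripper_width: 1.005
gripper_force: 0.0
```

```bash
python3 - <<'E'
from h import *
np.set_printoptions(precision=4,suppress=True)
s=monitor.sense();print(s['time_s'],s['tcp_pos'],s['wrist_force'],s['gripper_width'])
c=cap('wrist','w2')
P=cloud(c);x,y,z=P[...,0],P[...,1],P[...,2];g=c['color'].max(-1)
b=(x>.3)&(x<.5)&(y<-.08)&(y>-.23)
def rect(Q):
    r=cv2.minAreaRect((Q[:,:2]*1000).astype(np.float32)); return len(Q),np.round(Q.mean(0),4),np.round(r[0],1),np.round(r[1],1),round(r[2],1)
for a,d,k in ((.19,.205,g<90),(.15,.165,g>-1),(.003,.045,g>-1)):
    m=b&(z>a)&(z<d)&k
    if m.sum()>4: print(a,rect(P[m]))
E
```

```text
2.525 [ 0.4228 -0.1509  0.3166] [0.5936 0.9953 0.2348] 1.0045149798102266
0.19 (418, array([ 0.4258, -0.1542,  0.1954]), array([ 425.4, -154.2]), array([22.8, 13.1]), 87.6)
0.15 (581, array([ 0.3989, -0.1527,  0.16  ]), array([ 408.8, -153.1]), array([23.9, 45.6]), 87.5)
0.003 (2196, array([ 0.425 , -0.1531,  0.0157]), array([ 417.1, -164.4]), array([116.,  76.]), 86.3)
```

View pics/w2.png

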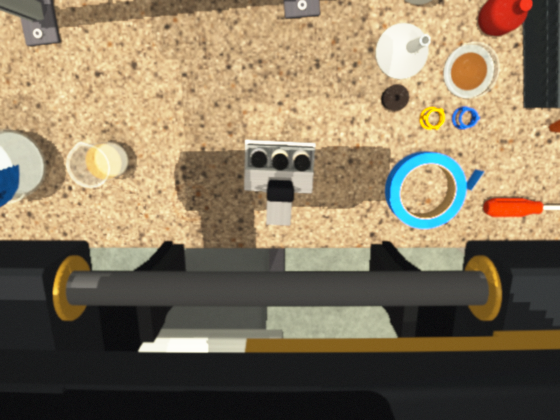

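The wrist view shows the handle at (280,190) with the strap toward the robot and the vials at (258–302,160). It is aligned to within about 2.5° of yaw.

Request:
{"fn": "drive_tool", "kwargs": {"moves": [{"delta_pos": [1.5,3,0],"turn": 0.044,"claw": 1},{"delta_pos": [0,0,50],"turn": 0,"claw": 1},{"delta_pos": [0,0,40],"turn": 0,"claw": 1},{"delta_pos": [0,0,30],"turn": 0,"claw": 1},{"delta_pos": [0,0,20],"turn": 0,"claw": 1},{"delta_pos": [0,0,9],"turn": 0,"claw": 1},{"delta_pos": [0,0,0],"turn": 0,"claw": 0.5},{"delta_pos": [0,0,0],"turn": 0,"claw": 0.4},{"delta_pos": [0,0,0],"turn": 0,"claw": 0.35},{"delta_pos": [0,0,0],"turn": 0,"claw": 0.32},{"delta_pos": [0,0,0],"turn": 0,"claw": 0.3}]}}

```text
time_s: 3.95
tcp_pos: [0.4247, -0.1539, 0.1682]
ee_rot: [[0.999, -0.043, 0.001], [-0.043, -0.999, 0.0], [0.001, -0.0, -1.0]]
wrist_force: [0.1, 0.2, -0.6]
gripper_width: 0.519
gripper_force: 0.0
```

Request:
{"fn": "drive_tool", "kwargs": {"moves": [{"delta_pos": [0,0,0],"turn": 0,"claw": 0.2},{"delta_pos": [0,0,0],"turn": 0,"claw": 0.1},{"delta_pos": [0,0,0],"turn": 0,"claw": 0},{"delta_pos": [0,0,0],"turn": 0,"claw": 0},{"delta_pos": [0,0,0],"turn": 0,"claw": 0},{"delta_pos": [0,0,0],"turn": 0,"claw": 0}]}}

```text
time_s: 4.7
tcp_pos: [0.4246, -0.1538, 0.168]
ee_rot: [[0.999, -0.043, 0.0], [-0.043, -0.999, 0.0], [0.0, -0.0, -1.0]]
wrist_force: [-1.3, 0.7, -0.4]
gripper_width: 0.26
gripper_force: 30.0
```

Request:
{"fn": "drive_tool", "kwargs": {"moves": [{"delta_pos": [0,0,-3],"turn": 0,"claw": 0},{"delta_pos": [0,0,-6],"turn": 0,"claw": 0},{"delta_pos": [0,0,-10],"turn": -0.02,"claw": 0},{"delta_pos": [0,0,-13],"turn": -0.03,"claw": 0},{"delta_pos": [0,0,-15],"turn": -0.03,"claw": 0},{"delta_pos": [0,0,-15],"turn": -0.03,"claw": 0},{"delta_pos": [0,0,-13],"turn": -0.017,"claw": 0},{"delta_pos": [0,0,-11],"turn": 0,"claw": 0},{"delta_pos": [0,0,-8],"turn": 0,"claw": 0},{"delta_pos": [0,0,-3],"turn": 0,"claw": 0},{"delta_pos": [0,0,0],"turn": 0,"claw": 0},{"delta_pos": [0,0,0],"turn": 0,"claw": 0}]}}

```text
time_s: 6.2
tcp_pos: [0.4243, -0.1538, 0.2645]
ee_rot: [[0.996, 0.084, -0.001], [0.084, -0.996, 0.0], [-0.001, -0.0, -1.0]]
wrist_force: [0.2, 1.0, -3.3]
gripper_width: 0.257
gripper_force: 30.0
```

```bash
cat > m.py <<'E'
from h import *
import sys
np.set_printoptions(precision=4,suppress=True)
s=monitor.sense();print(s['time_s'],s['tcp_pos'],s['wrist_force'],s['moment'],s['gripper_width'])
t=s['tcp_pos']
c=cap('top');P=cloud(c);x,y,z=P[...,0],P[...,1],P[...,2]
cs=cap('side',sys.argv[1]);S=cloud(cs);g=cs['color'].max(-1)
def rect(Q):
    r=cv2.minAreaRect((Q[:,:2]*1000).astype(np.float32)); return len(Q),np.round(Q.mean(0),4),np.round(r[0],1),np.round(r[1],1),round(r[2],1)
# side: bridge top: points above t-? between strap and handle
d=S-np.array(t); b=(abs(d[...,0]+.025)<.03)&(abs(d[...,1])<.03)&(d[...,2]<.01)&(d[...,2]>-.19)
Q=d[b]*1e3
for a in range(-170,10,10):
    k=(Q[:,2]>=a)&(Q[:,2]<a+10)
    if k.sum()>3: print(a,k.sum(),np.round(np.percentile(Q[k],[5,50,95],axis=0)[:, :2].ravel()))
E
python3 m.py s1
python3 -c "
import cv2;a=cv2.imread('pics/s1.png')[60:360,140:440];cv2.imwrite('pics/s1c.png',cv2.resize(a,None,fx=2,fy=2,interpolation=2))"
```

```text
6.2 [ 0.4243 -0.1538  0.2645] [ 0.181   1.0409 -3.2968] [ 0.0043 -0.025  -0.0075] 0.2565291002375198
-170 216 [-41. -28. -19.  -8.  -6.  25.]
-160 96 [-42. -27.  -9.  -7.  -5.  23.]
-150 90 [-41. -23.  -9.  -8.  -5.  24.]
-140 125 [-41. -27.  -5.  -4.   2.  24.]
-130 78 [-41. -28.  -1.  -5.   3.  25.]
-120 106 [-42. -27.  -1.  -3.   4.  25.]
-110 32 [-42. -15. -40.  -9. -36.   8.]
-100 33 [-41. -15. -40. -11. -36.   7.]
-90 28 [-42. -15. -40.  -8. -37.   4.]
-80 28 [-42. -15. -40. -10. -37.   3.]
-70 34 [-42. -15. -40.  -8. -36.   8.]
-60 35 [-41. -15. -40.  -8. -36.   8.]
-50 58 [-41. -15. -36.  -9.  -1.   9.]
-40 73 [-41. -15.  -6.  -8.   1.   8.]
-30 70 [-41. -14.  -5.  -7.   0.  10.]
-20 77 [-42. -15. -32. -12.  -2.   5.]
-10 135 [-40. -13. -16.  -6.   1.   8.]
0 55 [-10. -12.  -6. -10.   4.   7.]
```

View pics/s1c.png

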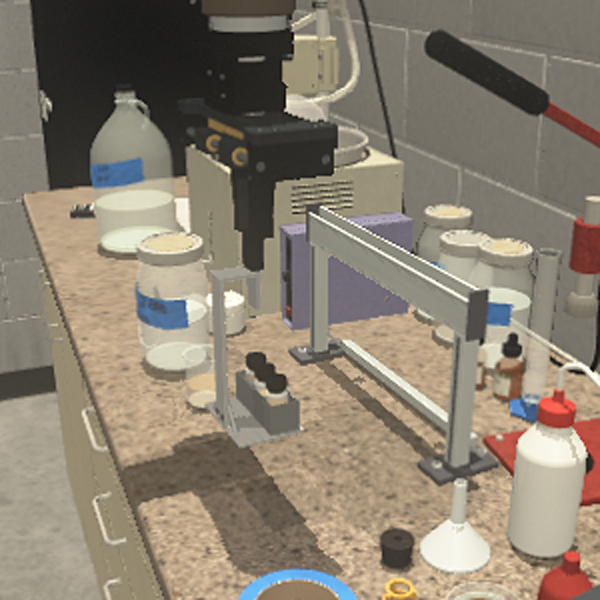

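The carrier hangs upright in the grip: handle in the fingers near (255,250) of the crop, vials at (265,370), clear of the rail. Next I carry it over the channel.

Request:
{"fn": "drive_tool", "kwargs": {"moves": [{"delta_pos": [6,-2,-2],"turn": 0,"claw": 0},{"delta_pos": [14,-5,-2],"turn": 0,"claw": 0},{"delta_pos": [20,-7.5,0],"turn": 0,"claw": 0},{"delta_pos": [24,-9,0],"turn": 0,"claw": 0},{"delta_pos": [26,-9.5,0],"turn": 0,"claw": 0},{"delta_pos": [27,-10,0],"turn": 0,"claw": 0},{"delta_pos": [26,-9.5,0],"turn": 0,"claw": 0},{"delta_pos": [24,-9,0],"turn": 0,"claw": 0},{"delta_pos": [20,-7.5,0],"turn": 0,"claw": 0},{"delta_pos": [16,-6,0],"turn": 0,"claw": 0},{"delta_pos": [10,-4,0],"turn": 0,"claw": 0},{"delta_pos": [5.5,-2,0],"turn": 0,"claw": 0}]}}

```text
time_s: 7.8
tcp_pos: [0.6363, -0.0541, 0.2682]
ee_rot: [[0.996, 0.085, -0.001], [0.085, -0.996, -0.0], [-0.001, 0.0, -1.0]]
wrist_force: [0.2, 0.7, -1.7]
gripper_width: 0.256
gripper_force: 30.0
```

Request:
{"fn": "drive_tool", "kwargs": {"moves": [{"delta_pos": [0,0,0],"turn": 0,"claw": 0},{"delta_pos": [0,0,0],"turn": 0,"claw": 0},{"delta_pos": [0,0,0],"turn": 0,"claw": 0}]}}

```text
time_s: 8.18
tcp_pos: [0.6351, -0.055, 0.2693]
ee_rot: [[0.996, 0.084, 0.0], [0.084, -0.996, 0.0], [0.0, -0.0, -1.0]]
wrist_force: [0.2, -0.0, -2.4]
gripper_width: 0.258
gripper_force: 30.0
```

```bash
python3 - <<'E'
from h import *
np.set_printoptions(precision=4,suppress=True)
s=monitor.sense();t=np.array(s['tcp_pos']);print(s['time_s'],t,s['wrist_force'],s['moment'])
th=np.radians(4.8);ex=np.array([np.cos(th),np.sin(th)]);ey=np.array([-ex[1],ex[0]])
for n in('side','wrist'):
    c=cap(n,n+'2');P=cloud(c);d=P[...,:2]-t[:2];X=d@ex*1e3;Y=d@ey*1e3;Z=P[...,2]*1e3
    print(n)
    def pr(nm,m):
        if m.sum()>5: print(' ',nm,m.sum(),'X',np.percentile(X[m],[5,25,50,75,95]).round(1),'Y',np.percentile(Y[m],[5,50,95]).round(1),'Z',np.percentile(Z[m],[5,50,95]).round(1))
    pr('strap',(X>-50)&(X<-25)&(abs(Y)<16)&(Z>170)&(Z<245))
    pr('bridge',(X>-50)&(X<-10)&(abs(Y)<20)&(Z>250)&(Z<268))
    pr('tongue',(X>-10)&(X<12)&(abs(Y)<16)&(Z>214)&(Z<254))
    for y0,y1 in ((-100,-30),(-30,30),(30,120)):
        pr('railfront %d'%y0,(X>-20)&(X<-2)&(Y>y0)&(Y<y1)&(Z>172)&(Z<198))
        pr('flange %d'%y0,(X>0)&(X<16)&(Y>y0)&(Y<y1)&(Z>200)&(Z<213))
a=cv2.imread('pics/side2.png')[120:330,190:400];cv2.imwrite('pics/s2c.png',cv2.resize(a,None,fx=2.8,fy=2.8,interpolation=2))
E
```

```text
8.175 [ 0.6351 -0.055   0.2693] [ 0.2107 -0.0216 -2.3928] [ 0.0162  0.0056 -0.0074]
side
  strap 225 X [-42.1 -41.3 -40.5 -39.7 -36.8] Y [-11.9  -3.9  10.3] Z [174.4 208.4 241.6]
  bridge 98 X [-41.7 -40.1 -32.1 -21.9 -12.2] Y [-11.7  -3.8   9.7] Z [251.5 260.  261.7]
  tongue 98 X [-5.7 -5.1 -4.2 -3.2 -0.9] Y [-12.   -3.6   9.7] Z [223.7 237.9 251.3]
  railfront -100 210 X [-11.9 -11.2 -10.6 -10.1  -9.3] Y [-97.4 -67.  -33.9] Z [173.7 184.8 196.5]
  flange -100 113 X [3.5 4.2 5.3 6.  7.4] Y [-96.  -66.1 -34.1] Z [201.1 206.7 211.8]
  railfront -30 154 X [-12.2 -11.7 -11.  -10.4  -9.3] Y [-26.8  -1.9  25.2] Z [173.4 185.7 197.1]
  flange -30 85 X [3.1 3.8 4.6 5.3 8. ] Y [-26.9  -0.8  27.6] Z [200.3 207.  211.5]
  railfront 30 126 X [-12.9 -12.1 -11.6 -10.9 -10. ] Y [ 62.5  89.6 116.2] Z [173.5 185.2 196.9]
  flange 30 67 X [2.7 3.4 4.1 4.9 6.8] Y [ 34.4  90.5 116.2] Z [201.  206.7 212. ]
wrist
  tongue 511 X [2.6 2.8 2.9 3.1 3.3] Y [-11.3  -0.1  10.5] Z [224.5 238.  249.6]
  railfront -100 797 X [-6.  -5.8 -5.3 -3.6 -2.2] Y [-96.3 -65.2 -33.3] Z [187.1 188.6 196.8]
  flange -100 919 X [ 7.2  8.5 10.1 10.7 10.9] Y [-96.7 -65.1 -33.6] Z [202.2 211.2 212.6]
  railfront -30 645 X [-6.2 -6.  -5.2 -3.6 -2.4] Y [-26.9   3.   27.8] Z [179.5 188.  195.7]
  flange -30 772 X [ 7.2  8.6 10.1 10.5 10.8] Y [-26.9  -0.1  26.9] Z [201.8 211.2 212.6]
  railfront 30 1135 X [-6.5 -6.2 -5.9 -3.7 -2.3] Y [ 33.8  73.8 115.2] Z [180.1 188.2 196.9]
  flange 30 1153 X [ 7.1  8.3 10.  10.4 10.6] Y [ 34.9  76.  115.5] Z [201.1 211.1 212.6]
```

View pics/s2c.png

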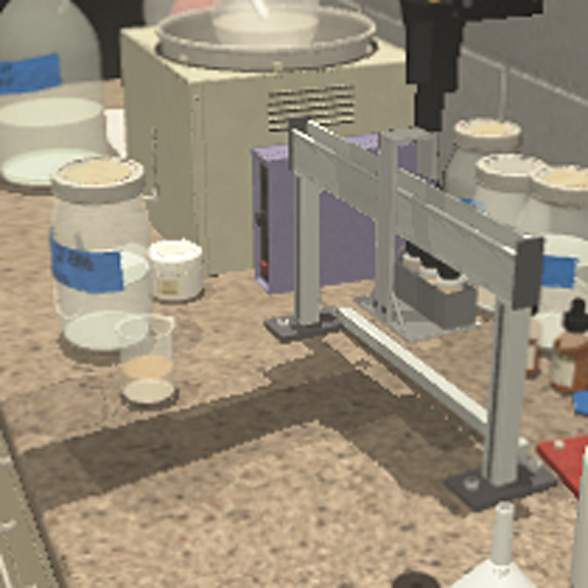

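The side crop shows the hook straddling the rail near (400,140), with the strap in front and the base under the rail. Both cameras put the tongue within about 1 mm of mid-channel.

```bash
python3 - <<'E'
from h import *
t=np.array([.6351,-.055]);th=np.radians(4.9);ex=np.array([np.cos(th),np.sin(th)]);ey=np.array([-ex[1],ex[0]])
P=cloud(load('wrist'));d=P[...,:2]-t;X=d@ex*1e3;Y=d@ey*1e3;Z=P[...,2]*1e3
for y in range(-20,80,2):
    k=(X>-5)&(X<6)&(abs(Y-y)<1)&(Z>172)&(Z<200)
    if k.sum()>2: print((y,int(k.sum()),round(float(np.median(Z[k])),1)),end=' ')
E
```

```text
(-20, 13, 187.4) (-18, 21, 187.7) (-16, 21, 187.8) (-14, 14, 188.0) (-12, 21, 188.2) (-10, 21, 188.0) (-8, 14, 187.9) (-6, 21, 187.7) (-4, 21, 188.4) (-2, 14, 187.8) (0, 21, 188.2) (2, 23, 188.0) (4, 16, 188.5) (6, 22, 188.3) (8, 17, 187.9) (10, 20, 187.9) (12, 21, 188.2) (14, 18, 188.1) (16, 7, 180.6) (18, 14, 180.1) (20, 13, 179.9) (22, 10, 180.0) (24, 13, 179.7) (26, 9, 179.8) (28, 15, 180.0) (30, 12, 180.3) (32, 12, 180.2) (34, 15, 179.8) (36, 8, 179.9) (38, 15, 180.0) (40, 9, 180.0) (42, 13, 180.1) (44, 27, 186.8) (46, 20, 187.7) (48, 19, 187.9) (50, 21, 187.8) (52, 21, 187.8) (54, 18, 187.9) (56, 20, 188.0) (58, 21, 188.2) (60, 19, 187.6) (62, 19, 188.1) (64, 20, 188.2) (66, 18, 187.9) (68, 22, 188.0) (70, 19, 187.9) (72, 19, 188.0) (74, 21, 188.0) (76, 15, 187.9) (78, 21, 187.9)
```

Request:
{"fn": "drive_tool", "kwargs": {"moves": [{"delta_pos": [0,0,3],"turn": 0,"claw": 0},{"delta_pos": [0,0,4],"turn": 0,"claw": 0},{"delta_pos": [0,0,4],"turn": 0,"claw": 0},{"delta_pos": [0,0,3],"turn": 0,"claw": 0},{"delta_pos": [0,0,2],"turn": 0,"claw": 0},{"delta_pos": [0,0,2],"turn": 0,"claw": 0},{"delta_pos": [0,0,2],"turn": 0,"claw": 0},{"delta_pos": [0,0,2],"turn": 0,"claw": 0},{"delta_pos": [0,0,2],"turn": 0,"claw": 0}]}}

```text
time_s: 9.4
tcp_pos: [0.6355, -0.0548, 0.2449]
ee_rot: [[0.996, 0.084, 0.0], [0.084, -0.996, -0.0], [0.0, 0.0, -1.0]]
wrist_force: [-0.8, -0.7, -2.8]
gripper_width: 0.262
gripper_force: 30.0
```

Request:
{"fn": "drive_tool", "kwargs": {"moves": [{"delta_pos": [0,0,1.5],"turn": 0,"claw": 0},{"delta_pos": [0,0,1.5],"turn": 0,"claw": 0},{"delta_pos": [0,0,1.5],"turn": 0,"claw": 0},{"delta_pos": [0,0,1.5],"turn": 0,"claw": 0},{"delta_pos": [0,0,0],"turn": 0,"claw": 0},{"delta_pos": [0,0,0],"turn": 0,"claw": 0}]}}

```text
time_s: 10.15
tcp_pos: [0.6355, -0.0548, 0.239]
ee_rot: [[0.996, 0.084, 0.0], [0.084, -0.996, -0.0], [0.0, 0.0, -1.0]]
wrist_force: [-0.4, -0.4, -2.7]
gripper_width: 0.259
gripper_force: 30.0
```

Request:
{"fn": "drive_tool", "kwargs": {"moves": [{"delta_pos": [0,0,1],"turn": 0,"claw": 0},{"delta_pos": [0,0,0],"turn": 0,"claw": 0},{"delta_pos": [0,0,0],"turn": 0,"claw": 0}]}}

```text
time_s: 10.52
tcp_pos: [0.6355, -0.0548, 0.2379]
ee_rot: [[0.996, 0.084, -0.0], [0.084, -0.996, -0.0], [-0.0, 0.0, -1.0]]
wrist_force: [-0.5, 0.7, -3.0]
gripper_width: 0.263
gripper_force: 30.0
```

Request:
{"fn": "drive_tool", "kwargs": {"moves": [{"delta_pos": [0,0,0.7],"turn": 0,"claw": 0},{"delta_pos": [0,0,0.5],"turn": 0,"claw": 0},{"delta_pos": [0,0,0],"turn": 0,"claw": 0}]}}

```text
time_s: 10.9
tcp_pos: [0.6354, -0.0548, 0.2367]
ee_rot: [[0.996, 0.084, -0.0], [0.084, -0.996, -0.0], [-0.0, 0.0, -1.0]]
wrist_force: [0.1, 0.3, -3.0]
gripper_width: 0.256
gripper_force: 30.0
```

Request:
{"fn": "drive_tool", "kwargs": {"moves": [{"delta_pos": [0,0,0.5],"turn": 0,"claw": 0},{"delta_pos": [0,0,0],"turn": 0,"claw": 0},{"delta_pos": [0,0,0],"turn": 0,"claw": 0}]}}

```text
time_s: 11.28
tcp_pos: [0.6355, -0.0548, 0.2363]
ee_rot: [[0.996, 0.084, 0.0], [0.084, -0.996, -0.0], [0.0, 0.0, -1.0]]
wrist_force: [1.2, -0.6, -3.5]
gripper_width: 0.26
gripper_force: 30.0
```

Request:
{"fn": "drive_tool", "kwargs": {"moves": [{"delta_pos": [0,0,0.5],"turn": 0,"claw": 0},{"delta_pos": [0,0,0],"turn": 0,"claw": 0},{"delta_pos": [0,0,0],"turn": 0,"claw": 0}]}}

```text
time_s: 11.65
tcp_pos: [0.6356, -0.0548, 0.236]
ee_rot: [[0.996, 0.084, 0.0], [0.084, -0.996, -0.0], [0.0, 0.0, -1.0]]
wrist_force: [-0.5, -0.2, -1.5]
gripper_width: 0.262
gripper_force: 30.0
```

Request:
{"fn": "drive_tool", "kwargs": {"moves": [{"delta_pos": [0,0,0.4],"turn": 0,"claw": 0},{"delta_pos": [0,0,0],"turn": 0,"claw": 0},{"delta_pos": [0,0,0],"turn": 0,"claw": 0}]}}

```text
time_s: 12.02
tcp_pos: [0.6357, -0.0548, 0.2359]
ee_rot: [[0.996, 0.084, 0.001], [0.084, -0.996, -0.0], [0.001, 0.0, -1.0]]
wrist_force: [-0.2, 0.8, 0.9]
gripper_width: 0.261
gripper_force: 30.0
```

Contact: the vertical force went from −3 to +0.9 N, with the tongue on the strip. I now slide lightly along +y (−tool y).

Request:
{"fn": "drive_tool", "kwargs": {"moves": [{"delta_pos": [0,-1,0],"turn": 0,"claw": 0},{"delta_pos": [0,-2,0],"turn": 0,"claw": 0},{"delta_pos": [0,-3,0],"turn": 0,"claw": 0},{"delta_pos": [0,-3,0],"turn": 0,"claw": 0},{"delta_pos": [0,-3,0],"turn": 0,"claw": 0},{"delta_pos": [0,-3,0],"turn": 0,"claw": 0},{"delta_pos": [0,-3,0],"turn": 0,"claw": 0},{"delta_pos": [0,-3,0],"turn": 0,"claw": 0},{"delta_pos": [0,-2,0],"turn": 0,"claw": 0},{"delta_pos": [0,-1,0],"turn": 0,"claw": 0},{"delta_pos": [0,0,0],"turn": 0,"claw": 0}]}}

```text
time_s: 13.4
tcp_pos: [0.6335, -0.0307, 0.2353]
ee_rot: [[0.996, 0.084, 0.0], [0.084, -0.996, 0.0], [0.0, -0.0, -1.0]]
wrist_force: [0.4, -1.4, 2.5]
gripper_width: 0.257
gripper_force: 30.1
```

Request:
{"fn": "drive_tool", "kwargs": {"moves": [{"delta_pos": [0,-1,0],"turn": 0,"claw": 0},{"delta_pos": [0,-1,0],"turn": 0,"claw": 0},{"delta_pos": [0,-1,0],"turn": 0,"claw": 0},{"delta_pos": [0,0,0],"turn": 0,"claw": 0}]}}

```text
time_s: 13.9
tcp_pos: [0.6323, -0.0268, 0.2336]
ee_rot: [[0.996, 0.084, -0.003], [0.084, -0.996, 0.002], [-0.003, -0.002, -1.0]]
wrist_force: [0.1, -0.9, -3.3]
gripper_width: 0.263
gripper_force: 30.0
```

The drop was felt: the load is back to −3.3 N and z fell 2 mm. I centre it slightly and lower it home.

Request:
{"fn": "drive_tool", "kwargs": {"moves": [{"delta_pos": [0,-0.8,0],"turn": 0,"claw": 0},{"delta_pos": [0,0,1],"turn": 0,"claw": 0},{"delta_pos": [0,0,1],"turn": 0,"claw": 0},{"delta_pos": [0,0,1],"turn": 0,"claw": 0},{"delta_pos": [0,0,0],"turn": 0,"claw": 0},{"delta_pos": [0,0,0],"turn": 0,"claw": 0}]}}

```text
time_s: 14.65
tcp_pos: [0.6331, -0.0271, 0.2324]
ee_rot: [[0.996, 0.084, 0.0], [0.084, -0.996, 0.0], [0.0, -0.0, -1.0]]
wrist_force: [-0.1, 0.1, -2.8]
gripper_width: 0.259
gripper_force: 30.0
```

Request:
{"fn": "drive_tool", "kwargs": {"moves": [{"delta_pos": [0,0,1],"turn": 0,"claw": 0},{"delta_pos": [0,0,0],"turn": 0,"claw": 0},{"delta_pos": [0,0,0],"turn": 0,"claw": 0}]}}

```text
time_s: 15.02
tcp_pos: [0.6331, -0.0271, 0.2313]
ee_rot: [[0.996, 0.084, -0.0], [0.084, -0.996, -0.0], [-0.0, 0.0, -1.0]]
wrist_force: [0.0, 0.5, -3.3]
gripper_width: 0.263
gripper_force: 30.0
```

Request:
{"fn": "drive_tool", "kwargs": {"moves": [{"delta_pos": [0,0,1],"turn": 0,"claw": 0},{"delta_pos": [0,0,0.7],"turn": 0,"claw": 0},{"delta_pos": [0,0,0.5],"turn": 0,"claw": 0},{"delta_pos": [0,0,0],"turn": 0,"claw": 0},{"delta_pos": [0,0,0],"turn": 0,"claw": 0}]}}

```text
time_s: 15.65
tcp_pos: [0.6332, -0.0271, 0.2292]
ee_rot: [[0.996, 0.084, 0.0], [0.084, -0.996, -0.0], [0.0, 0.0, -1.0]]
wrist_force: [1.0, -0.3, -2.0]
gripper_width: 0.255
gripper_force: 30.0
```

Request:
{"fn": "drive_tool", "kwargs": {"moves": [{"delta_pos": [0,0,0.5],"turn": 0,"claw": 0},{"delta_pos": [0,0,0],"turn": 0,"claw": 0},{"delta_pos": [0,0,0],"turn": 0,"claw": 0}]}}

```text
time_s: 16.02
tcp_pos: [0.6331, -0.0271, 0.2287]
ee_rot: [[0.996, 0.084, -0.0], [0.084, -0.996, -0.0], [-0.0, 0.0, -1.0]]
wrist_force: [-0.0, 1.1, -2.5]
gripper_width: 0.258
gripper_force: 30.0
```

Request:
{"fn": "drive_tool", "kwargs": {"moves": [{"delta_pos": [0,0,0.5],"turn": 0,"claw": 0},{"delta_pos": [0,0,0],"turn": 0,"claw": 0},{"delta_pos": [0,0,0],"turn": 0,"claw": 0}]}}

```text
time_s: 16.4
tcp_pos: [0.6331, -0.0271, 0.2281]
ee_rot: [[0.996, 0.084, -0.0], [0.084, -0.996, -0.0], [-0.0, 0.0, -1.0]]
wrist_force: [0.9, 0.9, -2.8]
gripper_width: 0.26
gripper_force: 30.0
```

Request:
{"fn": "drive_tool", "kwargs": {"moves": [{"delta_pos": [0,0,0.5],"turn": 0,"claw": 0},{"delta_pos": [0,0,0],"turn": 0,"claw": 0},{"delta_pos": [0,0,0],"turn": 0,"claw": 0}]}}

```text
time_s: 16.77
tcp_pos: [0.6333, -0.0271, 0.2279]
ee_rot: [[0.996, 0.084, 0.001], [0.084, -0.996, -0.0], [0.001, 0.0, -1.0]]
wrist_force: [-0.7, -0.0, -1.5]
gripper_width: 0.255
gripper_force: 30.0
```

Request:
{"fn": "drive_tool", "kwargs": {"moves": [{"delta_pos": [0,0,0.4],"turn": 0,"claw": 0},{"delta_pos": [0,0,0],"turn": 0,"claw": 0},{"delta_pos": [0,0,0],"turn": 0,"claw": 0}]}}

```text
time_s: 17.15
tcp_pos: [0.6334, -0.0271, 0.2278]
ee_rot: [[0.996, 0.084, 0.001], [0.084, -0.996, -0.0], [0.001, 0.0, -1.0]]
wrist_force: [0.6, -0.1, 1.0]
gripper_width: 0.26
gripper_force: 30.0
```

It bottomed 8 mm below the strip level, so it is home. I release and retreat straight up.

Request:
{"fn": "drive_tool", "kwargs": {"moves": [{"delta_pos": [0,0,-0.3],"turn": 0,"claw": 0.2},{"delta_pos": [0,0,0],"turn": 0,"claw": 0.28},{"delta_pos": [0,0,0],"turn": 0,"claw": 0.32},{"delta_pos": [0,0,0],"turn": 0,"claw": 0.4},{"delta_pos": [0,0,0],"turn": 0,"claw": 0.5},{"delta_pos": [0,0,0],"turn": 0,"claw": 0.6},{"delta_pos": [0,0,0],"turn": 0,"claw": 0.6},{"delta_pos": [0,0,0],"turn": 0,"claw": 0.6},{"delta_pos": [0,0,-5],"turn": 0,"claw": 0.6},{"delta_pos": [0,0,-15],"turn": 0,"claw": 0.6},{"delta_pos": [0,0,-30],"turn": 0,"claw": 0.6},{"delta_pos": [0,0,-40],"turn": 0,"claw": 0.6}]}}

```text
time_s: 18.65
tcp_pos: [0.6329, -0.0272, 0.319]
ee_rot: [[0.996, 0.084, -0.001], [0.084, -0.996, -0.0], [-0.001, 0.0, -1.0]]
wrist_force: [0.2, 0.1, 0.1]
gripper_width: 0.601
gripper_force: 0.0
```

Request:
{"fn": "drive_tool", "kwargs": {"moves": [{"delta_pos": [-40,0,0],"turn": 0,"claw": 0.6},{"delta_pos": [-50,0,0],"turn": 0,"claw": 0.6},{"delta_pos": [0,0,0],"turn": 0,"claw": 0.6},{"delta_pos": [0,0,0],"turn": 0,"claw": 0.6},{"delta_pos": [0,0,0],"turn": 0,"claw": 0.6}]}}

```text
time_s: 19.27
tcp_pos: [0.5445, -0.0345, 0.3177]
ee_rot: [[0.996, 0.084, 0.0], [0.084, -0.996, 0.0], [0.0, 0.0, -1.0]]
wrist_force: [-0.1, -0.1, 0.0]
gripper_width: 0.6
gripper_force: 0.0
```

```bash
python3 - <<'E'
from h import *
np.set_printoptions(precision=4,suppress=True)
s=monitor.sense();print(s['time_s'],s['tcp_pos'],s['wrist_force'],s['gripper_width'])
c=cap('side','side3');P=cloud(c);d=P[...,:2]-[.6331,-.0271];th=np.radians(4.8);ex=np.array([np.cos(th),np.sin(th)]);ey=np.array([-ex[1],ex[0]])
X=d@ex*1e3;Y=d@ey*1e3;Z=P[...,2]*1e3
m=(X>-35)&(X<-12)&(abs(Y)<20)&(Z>205)&(Z<240);print('bridge z',np.percentile(Z[m],[5,50,95]),m.sum())
for a in (70,100,130,160,190):
    k=(X>-50)&(X<-25)&(abs(Y)<16)&(Z>a)&(Z<a+25); print('strap',a,k.sum(),np.median(X[k]).round(1),np.median(Y[k]).round(1))
a=cv2.imread('pics/side3.png')[120:330,190:400];cv2.imwrite('pics/s3c.png',cv2.resize(a,None,fx=2.8,fy=2.8,interpolation=2))
E
```

```text
19.275 [ 0.5445 -0.0345  0.3177] [-0.0608 -0.056   0.046 ] 0.599895886276593
bridge z [214.454  218.7792 219.7097] 54
strap 70 71 -38.1 -2.7
strap 100 65 -38.9 -3.5
strap 130 71 -39.6 -1.9
strap 160 71 -40.1 -3.2
strap 190 77 -40.8 -2.8
```

View pics/s3c.png

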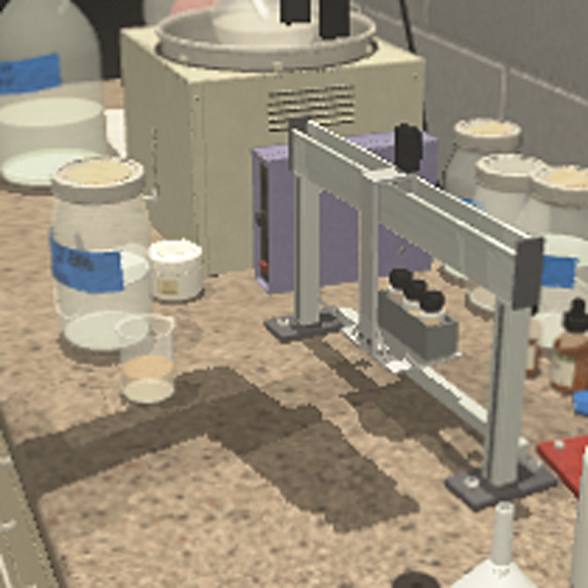

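The picture shows the carrier hanging at (370,175) with its bridge top at about 220 mm (home), tilt about 0.02 rad. The vials are upright at (415,290) and the gripper is clear.

```bash
python3 -c "
from station import ticket
print(ticket.finish_job())"
```

```text
the job is handed in; nothing more can be done
None
```

The carrier is hanging home in the index notch with all three vials upright, the gripper is clear, and the job was handed in at about 19 s of the 72 s allowed; the hand-in gave no verdict.

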